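# Seal and lock a specimen canister with a mallet

### The arm

A 6-joint arm with a two-finger parallel gripper is mounted at the origin on a cart in front of the work surface, level with it; the furniture and walls round the work are solid. World frame = base frame: x ahead of the robot, y to its left, z up, the work surface at z = 0. Lengths are in mm, angles in rad, forces in N, time in s.
With the tool pointing down it reaches from about 400 to 925 mm from the base axis. Payload 12.5 kg.
Tool frame: the origin (TCP) lies on the centre line of the jaws, within the pads' length; the fingertips stand 19 mm ahead of it and the grasp point (between the pads) is the TCP; z points along the fingers, y is the line along which they close (so a half turn about z gives the same grasp; the last joint's range is limited). The gripper opens to 95 mm and grips with 3 to 60 N. Pads are 20 mm wide; open, the fingers measure 119 mm over their backs; the gripper's body (75 mm by 180 mm) begins 59 mm behind the grasp point.
Start: joints at [-1.212, 0.491, 1.559, -0, 1.092, -0.106], TCP at [280.176, -558.7, 233.661] pointing down, gripper open.
Joint ranges: [-3.1, 3.1], [-0.84, 2.19], [0.05, 2.79], [-1.13, 4.28], [0.06, 2.93], [-2.69, 2.69]. Speed limits (rad/s): [2.22, 2.22, 2.79, 3.14, 3.14, 3.14].

### API

Orientations are given as [roll, pitch, yaw] about the fixed x, y, z axes, in that order (R = Rz(yaw) Ry(pitch) Rx(roll)).
In Python, from cell import state, read_camera, job_done gives the robot as it stands.
- The arm moves only by the tool arm_command, never from a script. Its argument "deltas" is a list of rows, each an object of numbers: "dx", "dy", "dz": the shift along the world's x, y, z in m; "yaw": the turn about the world's z in degrees. In form: [{"dx": .., "dy": .., "dz": .., "yaw": ..}, ...]. A call has 1 to 20 rows; each row shifts and turns the commanded pose from where the row before left it; what a row does not reach is not made up. A row lasts 1/10 s, in which the tool goes at most 50 mm and 8.59 degrees, less where a joint would pass 70% of its speed; a pose out of reach is approached as far as the arm can. A call with a gripper value outside its range is refused whole. "gripper" is the finger opening in m, from 0 to 0.0951, set as the call begins (left out, the last holds). The fingers move at their own pace and stop on an object; the grip force is fixed at half the most. Time passes only in rows, so rows that do not move let the fingers close. It gives the time, the measured TCP pose, the force, the opening and the grip force at its end, in the units of the state.
- state(): the state, without advancing time (a new reading comes with each control period).
- read_camera(name): name is "scene" or "side" or "wrist"; returns a dict with "color" (384x512x3 uint8, red, green, blue), "range_z" (384x512 float32, mm along the optical axis (not along the pixel's ray), 0 where there is no reading), "fx", "fy", "cx", "cy" (pixels), "extrinsics" (4x4, takes a point from camera to world coordinates). Camera axes: x right, y up, looking along -z (the intrinsics and any distortion apply to the point x, -y, -z); pixel columns grow to the right and rows downward; lengths in mm; the calibration is good to about 2 mm. The wrist camera is an equidistant fisheye: a pixel r from the principal point sees the ray r / f radians off the axis. A picture is of the moment at which its call begins.
- job_done(): hands the job in; it is judged then, once.
The state is a dict: "t": time; "joints": joint angles; "qvel": joint speeds; "tau": joint torques, N m; "eef_pos": TCP position; "tcp_rot": TCP orientation; "ft_force": force on the tool from outside, world axes, zero at the start; "moment": the same for the moment, N m; "opening": opening from 0.0 (shut) to 1.0 (fully open); "grip_force": force on a finger pad.
Only numpy, scipy, OpenCV 4.12 (cv2) and the standard library are available. Lean on these libraries where they do the work, as an engineer would, in place of code of your own. Each camera call takes 0.05 s, during which the arm holds its last target. There are 200 camera calls.

### The job

Seal the specimen canister with the mallet: knock its lid down at the three pads round the edge until it sits home on the gasket all the way round, then drive the sprung lock pin in the middle of the lid down with a sharp blow so that it catches and stays down. Then set the mallet down on the table, clear of the canister. Do not push the lid or the pin with the gripper itself, and leave the other things where they stand.

Things in the scene. Friction and masses are not known exactly. Their poses are not given: they have to be found in the camera images.
- canister: White plastic tub, 134 mm across its shoulder, 88 mm tall, standing fast on a rubber foot; origin: centre of its underside on the table, z up. Its grey lid (134 mm across, 16 mm thick, top face 104 mm above the table when home) rides on a black gasket that shows as a dark gap while the lid is proud.
- lid_pad_a (a point): Middle of the top face of striking pad a of the lid: one of three flat raised pads, 22 x 30 mm and 3 mm above the lid's face, 52 mm from the lid's centre and 120 degrees apart; z up from the lid. 107 mm above the table when the lid is home, about 3 to 8 mm higher at the start, differing from pad to pad. Each pad sinks under about 9 N, stays where it is left and stops hard when home.
- lid_pad_b (a point): Middle of the top face of striking pad b of the lid: one of three flat raised pads, 22 x 30 mm and 3 mm above the lid's face, 52 mm from the lid's centre and 120 degrees apart; z up from the lid. 107 mm above the table when the lid is home, about 3 to 8 mm higher at the start, differing from pad to pad. A load between or outside the pads can lift the far side.
- lid_pad_c (a point): Middle of the top face of striking pad c of the lid: one of three flat raised pads, 22 x 30 mm and 3 mm above the lid's face, 52 mm from the lid's centre and 120 degrees apart; z up from the lid. 107 mm above the table when the lid is home, about 3 to 8 mm higher at the start, differing from pad to pad. 
- pin_top (a point): Centre of the flat top of the steel lock pin (head 18 mm across) in the middle of the lid; z along the pin, up. It stands 15 mm above the lid's face when up, about 7 mm when caught.
- lock_pin (a joint): How far the lock pin is pushed down into the lid, m: 0 up, stops at 0.0095. A spring of 5.5 to 7 N returns it; near 0.001 it meets a catch inside the tub and then takes about 14 N, less past half-way. Driven to its stop it is caught, rests near 0.0075 and stays; this works only with the lid home, otherwise, or if driven less than about 0.008, the pin springs back.
- mallet_head (a point): Centre of the mallet's head. The mallet (0.45 kg) stands on one face: upright round head 42 mm across and 80 mm tall, steel with black rubber faces 40 mm above and below this point; wooden handle level at this height; held by it, the mallet turns a little in the fingers under blows. x: from handle to head, z up.
- mallet_grip (a point): Point on the mallet handle's centre line, 60 mm from the head's axis, 40 mm above the table; the place to grasp. Handle: straight, level, 20 mm wide and 26 mm tall, free from 31 to 136 mm behind the head's axis. x along the handle towards the head, z up.
Not all that is in view belongs to the job. Leave any pink look-alike of the canister alone.

How it is judged:
By the outcome, as a careful person would: the job done as asked, in the order asked, and still so for the second after the job is handed in, with the robot touching nothing.
It also fails if it takes over 58 s, if anything falls off the work surface, if the arm or the gripper's body presses on something with over 40 N, if the wrist force passes 120 N, or if a joint passes its speed limit or range.

## Working session

There is one attempt and no reset: what is moved stays moved. The work goes in short steps, Python scripts to look and compute and a tool call to move; the robot and the scene stay as the last step left them, time stands still between calls to the robot, and variables do not carry over. Pictures are saved under pics/ and viewed, at most 10 in all, crops included, and the job is handed in when it is done.

Besides the shell and the picture viewer there is one more tool, called after "Call:" in YAML: its name, and indented under it one key for each argument. arm_command: Moves the arm, as the interface text tells. Its arguments: {"type":"object","properties":{"deltas":{"type":"array"},"gripper":{"type":"number"}},"required":["deltas"]}

```bash
mkdir -p pics; cat > h.py <<'E'
import numpy as np, cv2
from cell import state, read_camera, job_done
def cloud(c):
    z=c["range_z"].astype(float); v,u=np.mgrid[:z.shape[0],:z.shape[1]]
    p=np.stack([(u-c["cx"])/c["fx"]*z,-(v-c["cy"])/c["fy"]*z,-z],-1)
    E=np.array(c["extrinsics"]); w=p@E[:3,:3].T+E[:3,3]; w[z==0]=np.nan; return w
E
python3 - <<'E'
from h import *
for n in("scene","side"):
    c=read_camera(n); cv2.imwrite(f"pics/{n}0.png",c["color"][:,:,::-1]); np.savez(f"{n}0.npz",w=cloud(c),c=c["color"])
    print(n,c["fx"],c["cx"],np.round(c["extrinsics"],2).tolist(),c.keys())
print(state())
E
```

```text
scene 412.7635682546355 257.5339783502659 [[-0.59, 0.35, -0.73, -157.16], [-0.81, -0.26, 0.52, 649.51], [-0.01, 0.9, 0.44, 462.66], [0.0, 0.0, 0.0, 1.0]] dict_keys(['color', 'range_z', 'fx', 'fy', 'cx', 'cy', 'extrinsics'])
side 487.5017893278 254.25687577957942 [[1.0, -0.03, 0.05, 516.82], [0.05, 0.39, -0.92, -650.73], [0.01, 0.92, 0.39, 470.2], [0.0, 0.0, 0.0, 1.0]] dict_keys(['color', 'range_z', 'fx', 'fy', 'cx', 'cy', 'extrinsics'])
{'t': 0.1, 'joints': array([-1.21159989e+00,  4.91513635e-01,  1.55936003e+00,  9.20473245e-06,
        1.09169381e+00, -1.05603375e-01]), 'qvel': array([-1.21257604e-03, -1.88751205e-03, -1.21091124e-03,  1.16097101e-05,
        1.11005321e-03, -6.06984659e-04]), 'tau': array([ 2.85780989e-03, -6.13626194e+01, -2.58603662e+01,  6.94120629e-02,
        4.70387971e-02, -6.80568928e-05]), 'eef_pos': array([ 280.10904463, -558.51487617,  233.12106294]), 'tcp_rot': array([-3.14062413e+00, -1.10871092e-04,  4.64795515e-01]), 'ft_force': array([0.09839922, 0.34712868, 0.69544948]), 'moment': array([-0.00967186,  0.00320849,  0.00994959]), 'grip_force': 0.0, 'opening': 0.9949274799455712}
```

View pics/scene0.png

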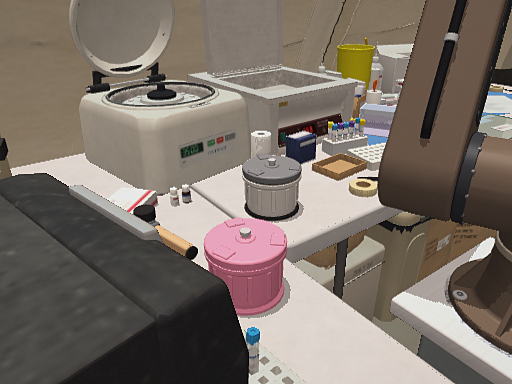

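View pics/side0.png

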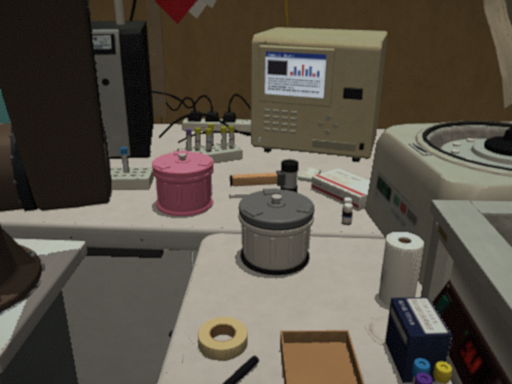

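The side view shows the grey-lidded canister at about (276,225), with the mallet behind it: handle at (250,180) and head at (289,177). The pink look-alike is at (183,180). I'll measure next.

```bash
python3 - <<'E'
from h import *
d=np.load("side0.npz"); w=d["w"]; c=d["c"].astype(int)
f=lambda u,v:np.round(w[v,u]).tolist()
for u,v in [(289,163),(289,170),(289,185),(235,180),(250,180),(270,178),(250,191),(276,197),(250,205),(300,205),(276,222),(320,350),(300,260),(183,155)]: print((u,v),f(u,v))
# wood handle
s=c; hm=np.zeros(c.shape[:2],bool); sub=np.s_[168:192,225:285]
R,G,B=[c[...,i] for i in range(3)]
hm[sub]=((R-B>50)&(w[...,2]>20)&(w[...,2]<70))[sub]
P=w[hm]; print("handle",len(P),P.min(0),P.max(0)); 
T=P[P[:,2]>P[:,2].max()-6]; m=T.mean(0); u=np.linalg.svd(T[:,:2]-m[:2])[2][0]; print(m,np.degrees(np.arctan2(u[1],u[0])))
# lid top points
z=w[...,2]; lm=np.zeros_like(hm); lm[185:232,235:318]=((z>98)&(z<135)&(abs(R-B)<30))[185:232,235:318]
P=w[lm]; print("lid",len(P),P.min(0),P.max(0),np.median(P,0),cv2.minEnclosingCircle(P[:,:2].astype(np.float32)))
hd=np.zeros_like(hm); hd[158:192,278:300]=((z>74)&(z<90))[158:192,278:300]
P=w[hd]; print("head",len(P),P.min(0),P.max(0),P.mean(0),cv2.minEnclosingCircle(P[:,:2].astype(np.float32)))
d2=np.load("scene0.npz"); w2=d2["w"]; f=lambda u,v:np.round(w2[v,u]).tolist()
for u,v in [(272,161),(258,168),(285,175),(144,212),(180,242),(145,220)]: print((u,v),f(u,v))
for n,sl in(("scene",np.s_[145:190,235:310]),("side",np.s_[180:240,230:325])):
    q=np.load(n+"0.npz"); im=cv2.resize(q["c"][sl],None,fx=6,fy=6,interpolation=cv2.INTER_CUBIC); cv2.imwrite(f"pics/lid_{n}.png",im[:,:,::-1])
a=cv2.imread("pics/lid_scene.png");b=cv2.imread("pics/lid_side.png")
o=np.zeros((a.shape[0]+b.shape[0],max(a.shape[1],b.shape[1]),3),np.uint8);o[:a.shape[0],:a.shape[1]]=a;o[a.shape[0]:,:b.shape[1]]=b
cv2.imwrite("pics/lids.png",cv2.resize(o,(o.shape[1]*590//o.shape[0],590)))
E
```

```text
(289, 163) [544.0, 403.0, 83.0]
(289, 170) [545.0, 401.0, 67.0]
(289, 185) [546.0, 402.0, 29.0]
(235, 180) [421.0, 383.0, 45.0]
(250, 180) [456.0, 385.0, 46.0]
(270, 178) [501.0, 400.0, 46.0]
(250, 191) [454.0, 422.0, 2.0]
(276, 197) [517.0, 120.0, 124.0]
(250, 205) [472.0, 117.0, 108.0]
(300, 205) [558.0, 115.0, 112.0]
(276, 222) [518.0, 61.0, 105.0]
(320, 350) [583.0, -120.0, 4.0]
(300, 260) [562.0, 90.0, 18.0]
(183, 155) [313.0, 335.0, 120.0]
handle 220 [413.59823239 378.8575482   46.6816706 ] [515.00694282 411.79296012  56.60664849]
[464.0671814  395.68271987  53.94002642] -168.67708587820823
lid 2297 [451.22715835  58.88287871  98.0521873 ] [583.38673337 190.01736691 124.91576993] [517.39724261 109.29504614 108.90957412] ((516.4443359375, 123.97196960449219), 66.97102355957031)
head 139 [525.65837065 395.39114314  74.17629727] [565.18445088 436.32694708  83.68482106] [545.40534253 411.22449478  80.41579692] ((545.476806640625, 416.4106140136719), 22.49097442626953)
(272, 161) [509.0, 130.0, 119.0]
(258, 168) [520.0, 161.0, 107.0]
(285, 175) [456.0, 137.0, 106.0]
(144, 212) [531.0, 423.0, 79.0]
(180, 242) [434.0, 398.0, 52.0]
(145, 220) [523.0, 425.0, 66.0]
```

View pics/lids.png

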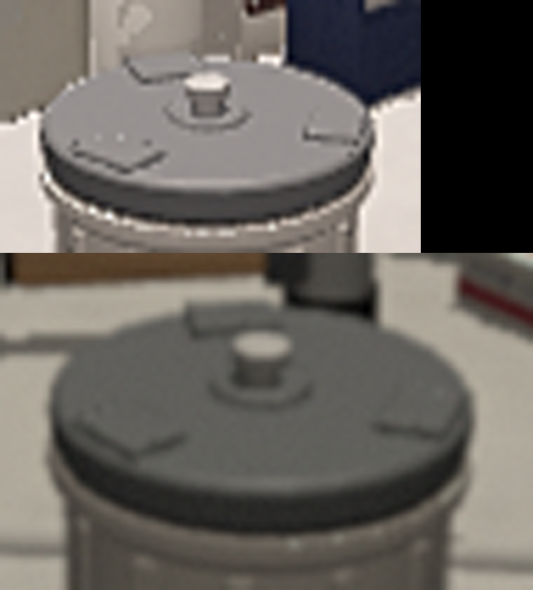

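The lid crops show the three pads and the pin clearly; the pads sit back, front-left and front-right in the side view. I'll fit the lid plane, the pad phase and any obstacles.

```bash
python3 - <<'E'
from h import *
C=np.array([516.5,123.5])
for n in("side","scene"):
    w=np.load(n+"0.npz")["w"].reshape(-1,3); w=w[~np.isnan(w[:,0])]
    r=np.linalg.norm(w[:,:2]-C,axis=1); q=w[(r<64)&(r>18)&(w[:,2]>100)&(w[:,2]<122)]
    m=np.ones(len(q),bool)
    for _ in range(6):
        A=np.c_[q[:,:2]-C,np.ones(len(q))]; p=np.linalg.lstsq(A[m],q[m,2],rcond=None)[0]; res=q[:,2]-A@p; m=abs(res)<1.8
    print(n,len(q),p,res[m].std())
    best=[]
    for ph in range(0,120,2):
        s=0
        ins=np.zeros(len(q),bool)
        for k in range(3):
            a=np.radians(ph+120*k); e=np.array([np.cos(a),np.sin(a)]); d=q[:,:2]-C
            ins|=(abs(d@e-52)<11)&(abs(d@[-e[1],e[0]])<15)
        best.append((res[ins].mean()-res[~ins].mean(),ph))
    print(sorted(best)[::-1][:4])
    t=w[(w[:,2]>125)&(w[:,0]>250)&(w[:,0]<700)&(abs(w[:,1])<520)]
    for x in range(250,700,50):
        print(x,[int(t[(t[:,0]>=x)&(t[:,0]<x+50)&(t[:,1]>=y)&(t[:,1]<y+80),2].max(initial=0)) for y in range(-500,520,80)])
c=read_camera("side"); K=np.array(c["extrinsics"])
for u,v in [(271.8,191.6),(304.7,207.6),(253.1,210.6),(276.6,195.7)]:
    d=K[:3,:3]@[(u-c["cx"])/c["fx"],-(v-c["cy"])/c["fy"],-1]; z=111 if v!=195.7 else 123
    P=K[:3,3]+d*(z-K[2,3])/d[2]; dd=P[:2]-C; print(P.round(),np.hypot(*dd),np.degrees(np.arctan2(dd[1],dd[0])))
E
```

```text
side 1828 [7.29448062e-03 1.10017980e-02 1.08906438e+02] 0.6800888837695003
[(np.float64(2.303588928848054), 100), (np.float64(2.2015852282453676), 98), (np.float64(2.1976924687845805), 102), (np.float64(2.084838779539162), 104)]
250 [0, 0, 0, 0, 448, 446, 444, 231, 0, 0, 0, 0, 0]
300 [0, 0, 0, 0, 448, 443, 0, 0, 0, 0, 0, 0, 0]
350 [0, 0, 0, 0, 0, 0, 0, 0, 0, 0, 0, 0, 0]
400 [0, 0, 0, 0, 0, 0, 0, 0, 0, 0, 0, 0, 0]
450 [0, 0, 0, 0, 0, 0, 0, 0, 0, 0, 0, 0, 0]
500 [0, 0, 0, 0, 0, 0, 0, 0, 0, 0, 0, 0, 0]
550 [0, 0, 0, 0, 0, 0, 0, 0, 0, 0, 0, 0, 0]
600 [0, 0, 0, 0, 0, 0, 0, 0, 0, 0, 0, 0, 0]
650 [0, 0, 0, 0, 0, 0, 0, 0, 0, 0, 0, 0, 0]
scene 863 [3.60817796e-03 6.87957617e-03 1.05886355e+02] 0.6446011618151422
[(np.float64(2.4468978808179735), 102), (np.float64(2.363842360188903), 100), (np.float64(2.343569280807951), 104), (np.float64(2.2674784860623447), 98)]
250 [0, 0, 0, 0, 0, 0, 443, 0, 0, 0, 0, 0, 0]
300 [0, 0, 0, 0, 0, 0, 0, 0, 0, 0, 0, 0, 0]
350 [0, 0, 0, 0, 0, 0, 0, 0, 0, 0, 0, 0, 0]
400 [0, 0, 0, 0, 0, 0, 0, 0, 0, 0, 0, 0, 0]
450 [0, 0, 0, 0, 0, 0, 0, 0, 0, 0, 0, 0, 0]
500 [0, 0, 0, 0, 0, 0, 0, 0, 0, 0, 0, 0, 0]
550 [0, 0, 0, 0, 0, 0, 0, 0, 0, 0, 0, 0, 0]
600 [0, 0, 0, 0, 0, 0, 0, 0, 0, 0, 0, 0, 0]
650 [0, 0, 0, 0, 0, 0, 0, 0, 0, 0, 0, 0, 0]
[508. 172. 111.] 49.49959974328966 99.3112833490661
[566. 108. 111.] 52.0492697379278 -17.38643354231232
[479.  90. 111.] 50.67897968883377 -138.42919462416071
[517. 128. 123.] 4.195034339008049 76.26230167479149
```

Call:
arm_command:
  deltas:
    - {"dx":0.018,"dy":0.041,"dz":0.005}
    - {"dx":0.018,"dy":0.041,"dz":0.005}
    - {"dx":0.018,"dy":0.041,"dz":0.005}
    - {"dx":0.018,"dy":0.041,"dz":0.005}
  gripper: 0.08

```text
$.deltas[0]: bad value
```

Call:
arm_command:
  deltas:
    - {"dx":0.018,"dy":0.041,"dz":0.005,"yaw":0}
    - {"dx":0.018,"dy":0.041,"dz":0.005,"yaw":0}
    - {"dx":0.018,"dy":0.041,"dz":0.005,"yaw":0}
    - {"dx":0.018,"dy":0.041,"dz":0.005,"yaw":0}
  gripper: 0.08

```text
t: 0.55
eef_pos: [352.5, -393.0, 253.6]
tcp_rot: [-3.141, 0.0, 0.464]
ft_force: [0.4, -0.2, 1.0]
opening: 0.843
grip_force: 0.0
```

Call:
arm_command:
  deltas:
    - {"dx":0.018,"dy":0.04,"dz":0,"yaw":-2}
    - {"dx":0.018,"dy":0.04,"dz":0,"yaw":-2}
    - {"dx":0.018,"dy":0.04,"dz":0,"yaw":-2}
    - {"dx":0.018,"dy":0.04,"dz":0,"yaw":-2}
    - {"dx":0.018,"dy":0.04,"dz":0,"yaw":-2}
    - {"dx":0.018,"dy":0.04,"dz":0,"yaw":-2}
    - {"dx":0.002,"dy":0.046,"dz":0,"yaw":-1}
    - {"dx":0.002,"dy":0.046,"dz":0,"yaw":0}
    - {"dx":0.002,"dy":0.046,"dz":0,"yaw":0}
    - {"dx":0.002,"dy":0.046,"dz":0,"yaw":0}
    - {"dx":0.002,"dy":0.046,"dz":0,"yaw":0}
    - {"dx":0.002,"dy":0.046,"dz":0,"yaw":0}
    - {"dx":0.002,"dy":0.046,"dz":0,"yaw":0}
    - {"dx":0.002,"dy":0.046,"dz":0,"yaw":0}
    - {"dx":0.002,"dy":0.046,"dz":0,"yaw":0}
    - {"dx":0.002,"dy":0.046,"dz":0,"yaw":0}
    - {"dx":0.002,"dy":0.046,"dz":0,"yaw":0}
    - {"dx":0.002,"dy":0.04,"dz":-0.03,"yaw":0}
    - {"dx":0,"dy":0,"dz":-0.04,"yaw":0}
    - {"dx":0,"dy":0,"dz":0,"yaw":0}

```text
t: 2.55
eef_pos: [481.9, 390.9, 178.8]
tcp_rot: [3.139, 0.008, 0.24]
ft_force: [0.1, -0.4, 0.4]
opening: 0.845
grip_force: 0.0
```

```bash
python3 - <<'E'
from h import *
c=read_camera("wrist"); cv2.imwrite("pics/w1.png",c["color"][:,:,::-1]); print(c["fx"],c["cx"],c["cy"],np.round(c["extrinsics"],3).tolist())
s=state();print(s["eef_pos"],s["tcp_rot"])
np.savez("w1.npz",c=c["color"],z=c["range_z"],E=c["extrinsics"],k=[c["fx"],c["fy"],c["cx"],c["cy"]])
E
```

```text
297.3186396354542 254.49583999453606 192.15232426486563 [[0.237, 0.937, 0.257, 552.657], [-0.972, 0.227, 0.066, 408.749], [0.003, -0.265, 0.964, 328.824], [0.0, 0.0, 0.0, 1.0]]
[483.17345288 390.85888865 181.85371551] [3.13972256 0.00484534 0.23853574]
```

View pics/w1.png

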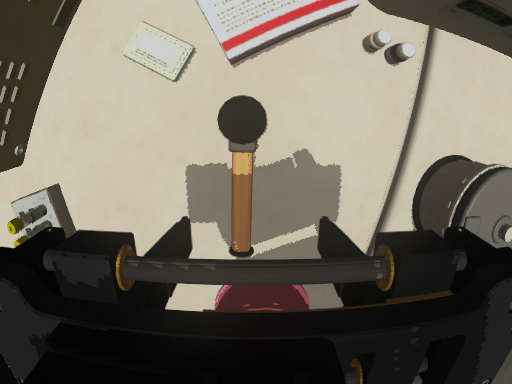

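The wrist view shows the mallet head at (242,119) and the handle running from (242,150) to (241,250), nearly along the tool's x axis. I'll project these points by fisheye.

```bash
cat >> h.py <<'E'
def ray_at(u,v,z,k,E):
    x,y=(u-k[2])/k[0],(v-k[3])/k[1]; t=np.hypot(x,y); s=np.sin(t)/t if t else 1
    d=E[:3,:3]@[x*s,-y*s,-np.cos(t)]; return E[:3,3]+d*(z-E[2,3])/d[2]
E
python3 - <<'E'
from h import *
d=np.load("w1.npz"); k,E=d["k"],d["E"]
for u,v,z in [(242,119,80),(242,158,53),(241.5,200,53),(241,246,53)]: print(ray_at(u,v,z,k,E).round(1), d["z"][int(v),int(u)])
s=state(); print(s["eef_pos"],s["t"])
E
```

```text
[545.  416.8  80. ] 242.38771
[508.7 409.2  53. ] 277.31586
[468.5 400.4  53. ] 289.1089
[420.3 389.9  53. ] 300.95285
[483.17345288 390.85888865 181.85371551] 2.6
```

Call:
arm_command:
  deltas:
    - {"dx":0.003,"dy":0.013,"dz":-0.02,"yaw":-1.4}
    - {"dx":0,"dy":0,"dz":-0.04,"yaw":0}
    - {"dx":0,"dy":0,"dz":-0.04,"yaw":0}
    - {"dx":0,"dy":0,"dz":-0.03,"yaw":0}
    - {"dx":0,"dy":0,"dz":-0.012,"yaw":0}
    - {"dx":0,"dy":0,"dz":0,"yaw":0}
    - {"dx":0,"dy":0,"dz":0,"yaw":0}

```text
t: 3.3
eef_pos: [488.3, 404.6, 43.8]
tcp_rot: [-3.141, -0.002, 0.213]
ft_force: [-0.0, 0.2, -0.2]
opening: 0.841
grip_force: 0.0
```

Call:
arm_command:
  deltas:
    - {"dx":-0.002,"dy":0,"dz":-0.0035,"yaw":0}
    - {"dx":0,"dy":0,"dz":0,"yaw":0}

```text
t: 3.5
eef_pos: [485.2, 404.5, 39.3]
tcp_rot: [-3.141, -0.001, 0.214]
ft_force: [-0.1, -0.6, 0.4]
opening: 0.845
grip_force: 0.0
```

Call:
arm_command:
  deltas:
    - {"dx":0,"dy":0,"dz":0,"yaw":0}
    - {"dx":0,"dy":0,"dz":0,"yaw":0}
    - {"dx":0,"dy":0,"dz":0,"yaw":0}
    - {"dx":0,"dy":0,"dz":0,"yaw":0}
    - {"dx":0,"dy":0,"dz":0,"yaw":0}
    - {"dx":0,"dy":0,"dz":0,"yaw":0}
    - {"dx":0,"dy":0,"dz":0,"yaw":0}
    - {"dx":0,"dy":0,"dz":0,"yaw":0}
  gripper: 0.0

```text
t: 4.3
eef_pos: [485.2, 404.3, 38.2]
tcp_rot: [3.142, 0.0, 0.213]
ft_force: [1.0, -0.4, 0.0]
opening: 0.226
grip_force: 0.0
```

Call:
arm_command:
  deltas:
    - {"dx":0,"dy":0,"dz":0,"yaw":0}
    - {"dx":0,"dy":0,"dz":0,"yaw":0}
    - {"dx":0,"dy":0,"dz":0,"yaw":0}
    - {"dx":0,"dy":0,"dz":0.015,"yaw":0}
    - {"dx":0,"dy":0,"dz":0.03,"yaw":0}
    - {"dx":0,"dy":0,"dz":0.04,"yaw":0}
    - {"dx":0,"dy":0,"dz":0.04,"yaw":0}
    - {"dx":0,"dy":0,"dz":0.04,"yaw":0}
    - {"dx":0,"dy":0,"dz":0,"yaw":0}

```text
t: 5.2
eef_pos: [486.4, 405.3, 209.5]
tcp_rot: [-3.138, -0.008, 0.214]
ft_force: [-0.3, -0.4, -3.2]
opening: 0.212
grip_force: 30.0
```

Call:
arm_command:
  deltas:
    - {"dx":0.0045,"dy":-0.0425,"dz":0,"yaw":4.1}
    - {"dx":0.0045,"dy":-0.0425,"dz":0,"yaw":4.1}
    - {"dx":0.0045,"dy":-0.0425,"dz":0,"yaw":4.1}
    - {"dx":0.0045,"dy":-0.0425,"dz":0,"yaw":4.1}
    - {"dx":0.0045,"dy":-0.0425,"dz":0,"yaw":4.1}
    - {"dx":0.0045,"dy":-0.0425,"dz":0,"yaw":4.1}
    - {"dx":0.0045,"dy":-0.0425,"dz":0,"yaw":4.1}
    - {"dx":0.0045,"dy":-0.0425,"dz":0,"yaw":4.1}
    - {"dx":0,"dy":0,"dz":0,"yaw":0}
    - {"dx":0,"dy":0,"dz":0,"yaw":0}

```text
t: 6.2
eef_pos: [520.7, 63.5, 202.9]
tcp_rot: [-3.141, 0.001, 0.783]
ft_force: [0.1, 0.0, -5.0]
opening: 0.21
grip_force: 30.0
```

```bash
python3 - <<'E'
from h import *
c=read_camera("wrist"); cv2.imwrite("pics/w2.png",c["color"][:,:,::-1])
s=state();print(s["eef_pos"],s["tcp_rot"],s["ft_force"])
np.savez("w2.npz",c=c["color"],z=c["range_z"],E=c["extrinsics"],k=[c["fx"],c["fy"],c["cx"],c["cy"]])
E
```

```text
[520.71472721  64.38011409 202.91189259] [-3.14082696e+00  6.89681895e-04  7.84671408e-01] [ 0.17263595 -0.37414322 -4.69247539]
```

View pics/w2.png

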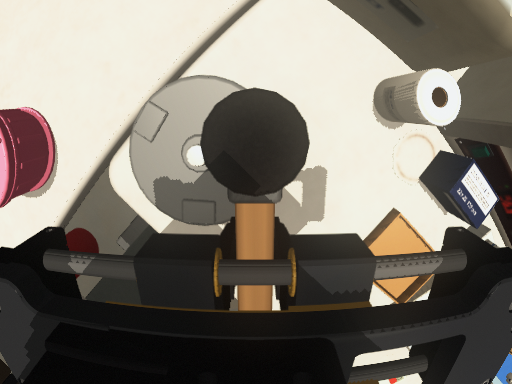

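Over the canister: pads at (151,121) and (198,211), pin at (195,154), head at (255,142) above the third pad. I'll project these.

```bash
python3 - <<'E'
from h import *
d=np.load("w2.npz"); k,E=d["k"],d["E"]
for u,v,z in [(151,121,112),(198,211,112),(195,154,123),(255,142,243)]: print(ray_at(u,v,z,k,E).round(1), d["z"][int(v),int(u)])
# own depth -> z
z=d["z"]
def pt(u,v):
    x,y=(u-k[2])/k[0],(v-k[3])/k[1];t=np.hypot(x,y);p=np.array([x/t*np.tan(t),-y/t*np.tan(t),-1])*z[v,u];return E[:3,:3]@p+E[:3,3]
for u,v in [(151,121),(150,125),(198,211),(195,208),(194,153),(170,150),(175,180),(220,85),(215,215),(150,170)]: print(u,v,pt(u,v).round(1))
E
```

```text
[508.3 174.  112. ] 236.25948
[479.2  91.9 112. ] 257.30484
[516.8 126.5 123. ] 230.77559
[564.4 107.1 243. ] 109.853065
151 121 [507.8 174.6 109.8]
150 125 [504.8 172.8 110.4]
198 211 [478.1  91.6 109.2]
195 208 [478.5  95.4 109.7]
194 153 [516.7 127.6 122.6]
170 150 [500.1 145.7 106.4]
175 180 [483.7 124.9 106.8]
220 85 [569.3 152.  108. ]
215 215 [485.1  78.  106.2]
150 170 [473.9 147.6 105.8]
```

Call:
arm_command:
  deltas:
    - {"dx":0.001,"dy":0.001,"dz":-0.02,"yaw":0}
    - {"dx":0,"dy":0,"dz":-0.025,"yaw":0}
    - {"dx":0,"dy":0,"dz":-0.008,"yaw":0}
    - {"dx":0,"dy":0,"dz":0,"yaw":0}

```text
t: 6.65
eef_pos: [521.7, 66.2, 149.5]
tcp_rot: [-3.14, 0.001, 0.787]
ft_force: [-0.3, 0.3, -4.2]
opening: 0.211
grip_force: 30.0
```

Call:
arm_command:
  deltas:
    - {"dx":0,"dy":0,"dz":-0.003,"yaw":0}
    - {"dx":0,"dy":0,"dz":0,"yaw":0}

```text
t: 6.85
eef_pos: [522.6, 65.7, 147.9]
tcp_rot: [3.141, -0.001, 0.786]
ft_force: [-0.3, 0.6, -3.0]
opening: 0.207
grip_force: 30.0
```

Call:
arm_command:
  deltas:
    - {"dx":0,"dy":0,"dz":0.03,"yaw":0}
    - {"dx":0,"dy":0,"dz":0,"yaw":0}
    - {"dx":0,"dy":0,"dz":-0.034,"yaw":0}
    - {"dx":0,"dy":0,"dz":0,"yaw":0}

```text
t: 7.25
eef_pos: [521.9, 65.1, 141.2]
tcp_rot: [-3.141, 0.001, 0.786]
ft_force: [0.2, -0.9, -3.4]
opening: 0.207
grip_force: 30.0
```

Call:
arm_command:
  deltas:
    - {"dx":0,"dy":0,"dz":0,"yaw":0}

```text
t: 7.35
eef_pos: [521.8, 65.3, 142.7]
tcp_rot: [-3.141, 0.001, 0.786]
ft_force: [0.1, 1.2, -4.6]
opening: 0.211
grip_force: 30.0
```

Call:
arm_command:
  deltas:
    - {"dx":0,"dy":0,"dz":0.03,"yaw":0}
    - {"dx":0,"dy":0,"dz":0.03,"yaw":0}
    - {"dx":-0.029,"dy":0.033,"dz":0,"yaw":0}
    - {"dx":-0.029,"dy":0.033,"dz":0,"yaw":0}
    - {"dx":0,"dy":0,"dz":0,"yaw":0}
    - {"dx":0,"dy":0,"dz":0,"yaw":0}

```text
t: 7.95
eef_pos: [463.8, 131.9, 203.9]
tcp_rot: [3.141, -0.001, 0.788]
ft_force: [0.2, -1.4, -4.0]
opening: 0.21
grip_force: 30.0
```

```bash
cat >> h.py <<'E'
def wcloud(c):
    z=c["range_z"].astype(float); v,u=np.mgrid[:z.shape[0],:z.shape[1]]
    x=(u-c["cx"])/c["fx"];y=(v-c["cy"])/c["fy"];t=np.hypot(x,y)+1e-9; g=np.tan(t)/t
    E=np.array(c["extrinsics"]); w=np.stack([x*g*z,-y*g*z,-z],-1)@E[:3,:3].T+E[:3,3]; w[z==0]=np.nan; return w
C=np.array([517,125.])
def look(n):
    c=read_camera("wrist"); w=wcloud(c); s=state(); p,yaw=s["eef_pos"],s["tcp_rot"][2]
    cv2.imwrite(f"pics/{n}.png",c["color"][:,:,::-1])
    q=w.reshape(-1,3); q=q[~np.isnan(q[:,0])]; ex=np.array([np.cos(yaw),np.sin(yaw)]); ey=np.array([-ex[1],ex[0]])
    d=q[:,:2]-p[:2]; a,b=d@ex,d@ey
    m=(a>35)&(a<90)&(abs(b)<30)&(q[:,2]>p[2]+25)
    if m.sum()>50:
        r=np.linalg.lstsq(np.c_[a[m]-61,b[m],np.ones(m.sum())],q[m,2]-p[2],rcond=None)[0]
        ctr,rad=cv2.minEnclosingCircle(np.c_[a[m],b[m]].astype(np.float32)); print("p",p.round(1),"head top tilt(deg) pitch,side",np.degrees(np.arctan(r[:2])).round(1),"top dz",r[2].round(1),"centre",np.round(ctr,1),rad,m.sum())
    e=q[:,:2]-C; l=(q[:,2]>98)&(q[:,2]<118)
    for k in range(3):
        an=np.radians(101+120*k); u=np.array([np.cos(an),np.sin(an)]); x,y=e@u,e@[-u[1],u[0]]
        o=l&(abs(x-52)<9)&(abs(y)<12); f=l&(x>25)&(x<38)&(abs(y)<12)
        print("pad",101+120*k,o.sum(),np.median(q[o,2]).round(2) if o.sum()>20 else None,"lid near",np.median(q[f,2]).round(2) if f.sum()>20 else None)
    o=(np.hypot(*e.T)<6)&(q[:,2]>105)&(q[:,2]<130); print("pin",o.sum(),np.median(q[o,2]) if o.sum() else None)
    return c,w
E
python3 -c "
from h import *
look('w3')
for n in('side','scene'):
    q=cloud(read_camera(n)).reshape(-1,3); e=q[:,:2]-C; l=(q[:,2]>98)&(q[:,2]<118)
    for k in range(3):
        an=np.radians(101+120*k); u=np.array([np.cos(an),np.sin(an)]); x,y=e@u,e@[-u[1],u[0]]
        o=l&(abs(x-52)<8)&(abs(y)<11); print(n,101+120*k,o.sum(),np.nanmedian(q[o,2]) if o.sum()>5 else None)
"
```

```text
p [464.4 131.4 203.7] head top tilt(deg) pitch,side [-6.4 -0.6] top dz 46.0 centre [46.2 -0.2] 31.739870071411133 9966
pad 101 0 None lid near None
pad 221 492 109.28 lid near 106.02
pad 341 516 106.5 lid near 104.27
pin 71 120.4756839494554
side 101 51 111.62754295852596
side 221 56 111.403464261181
side 341 51 108.45862053632362
scene 101 27 109.00338270978477
scene 221 25 108.4830822828763
scene 341 22 105.35487671133257
```

Call:
arm_command:
  deltas:
    - {"dx":-0.001,"dy":0.001,"dz":-0.029,"yaw":0}
    - {"dx":0,"dy":0,"dz":0,"yaw":0}
    - {"dx":0,"dy":0,"dz":-0.034,"yaw":0}
    - {"dx":0,"dy":0,"dz":0,"yaw":0}

```text
t: 8.5
eef_pos: [463.2, 131.6, 138.9]
tcp_rot: [-3.14, 0.002, 0.785]
ft_force: [-0.4, -0.2, -4.5]
opening: 0.206
grip_force: 30.0
```

Call:
arm_command:
  deltas:
    - {"dx":0,"dy":0,"dz":0,"yaw":0}

```text
t: 8.6
eef_pos: [463.4, 132.0, 140.8]
tcp_rot: [-3.141, 0.001, 0.785]
ft_force: [-0.1, -0.3, -4.2]
opening: 0.207
grip_force: 30.0
```

Call:
arm_command:
  deltas:
    - {"dx":0,"dy":0,"dz":0.04,"yaw":0}
    - {"dx":0,"dy":0,"dz":0.025,"yaw":0}
    - {"dx":-0.015,"dy":-0.042,"dz":0,"yaw":0}
    - {"dx":-0.015,"dy":-0.042,"dz":0,"yaw":0}
    - {"dx":0,"dy":0,"dz":0,"yaw":0}
    - {"dx":0,"dy":0,"dz":0,"yaw":0}

```text
t: 9.2
eef_pos: [433.4, 47.5, 206.7]
tcp_rot: [3.14, -0.001, 0.784]
ft_force: [-0.6, 0.6, -4.3]
opening: 0.21
grip_force: 30.0
```

```bash
sed -i 's/(a>35)&(a<90)&(abs(b)<30)&(q\[:,2\]>p\[2\]+25)/(a>44)\&(a<90)\&(abs(b)<25)\&(q[:,2]>p[2]+34)\&(q[:,2]<p[2]+56)/' h.py; python3 -c "
from h import *
look('w4')
for n in('side','scene'):
    q=cloud(read_camera(n)).reshape(-1,3); e=q[:,:2]-C; l=(q[:,2]>98)&(q[:,2]<118)
    for k in range(3):
        an=np.radians(101+120*k); u=np.array([np.cos(an),np.sin(an)]); x,y=e@u,e@[-u[1],u[0]]
        o=l&(abs(x-52)<8)&(abs(y)<11); print(n,101+120*k,o.sum(),np.nanmedian(q[o,2]) if o.sum()>5 else None)
"
```

```text
p [433.6  48.1 206.4] head top tilt(deg) pitch,side [ 2.1 -0.1] top dz 47.6 centre [54.8  0. ] 20.928062438964844 8217
pad 101 544 106.5 lid near 103.83
pad 221 0 None lid near 104.88
pad 341 531 106.59 lid near 103.78
pin 172 119.26618956233895
side 101 47 108.73865835657244
side 221 53 110.61644303258691
side 341 53 108.81744584211202
scene 101 29 105.79969910667319
scene 221 25 108.0121753332952
scene 341 21 105.59257880478367
```

View pics/w4.png

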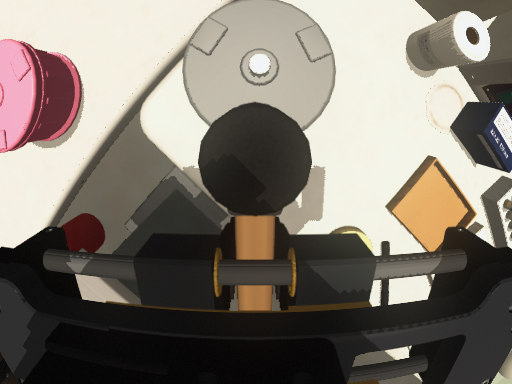

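Pads 101° and 341° now read equal and look home; pad 221° is about 2 mm proud. The mallet has turned about 7° in the fingers, so I'll stand it on the table and re-grip it level.

Call:
arm_command:
  deltas:
    - {"dx":0.0065,"dy":0.0425,"dz":0,"yaw":-4}
    - {"dx":0.0065,"dy":0.0425,"dz":0,"yaw":-4}
    - {"dx":0.0065,"dy":0.0425,"dz":0,"yaw":-4}
    - {"dx":0.0065,"dy":0.0425,"dz":0,"yaw":-4}
    - {"dx":0.0065,"dy":0.0425,"dz":0,"yaw":-4}
    - {"dx":0.0065,"dy":0.0425,"dz":0,"yaw":-4}
    - {"dx":0.0065,"dy":0.0425,"dz":0,"yaw":-4}
    - {"dx":0.0065,"dy":0.0425,"dz":0,"yaw":-4}
    - {"dx":0,"dy":0,"dz":-0.045,"yaw":0}
    - {"dx":0,"dy":0,"dz":-0.045,"yaw":0}
    - {"dx":0,"dy":0,"dz":-0.04,"yaw":0}
    - {"dx":0,"dy":0,"dz":-0.02,"yaw":0}
    - {"dx":0,"dy":0,"dz":-0.015,"yaw":0}
    - {"dx":0,"dy":0,"dz":0,"yaw":0}

```text
t: 10.75
eef_pos: [484.2, 388.6, 38.4]
tcp_rot: [3.141, 0.003, 0.228]
ft_force: [-0.8, 0.7, -4.1]
opening: 0.21
grip_force: 30.0
```

Call:
arm_command:
  deltas:
    - {"dx":0,"dy":0,"dz":-0.003,"yaw":0}
    - {"dx":0,"dy":0,"dz":0,"yaw":0}

```text
t: 10.95
eef_pos: [485.5, 388.8, 38.2]
tcp_rot: [-3.141, -0.002, 0.228]
ft_force: [0.2, -0.3, -3.6]
opening: 0.209
grip_force: 30.0
```

Call:
arm_command:
  deltas:
    - {"dx":0,"dy":0,"dz":0,"yaw":0}
    - {"dx":0,"dy":0,"dz":0,"yaw":0}
    - {"dx":0,"dy":0,"dz":0.003,"yaw":0}
    - {"dx":0,"dy":0,"dz":0,"yaw":0}
  gripper: 0.045

```text
t: 11.35
eef_pos: [485.6, 388.5, 41.1]
tcp_rot: [-3.141, -0.001, 0.227]
ft_force: [-0.2, 0.6, 1.0]
opening: 0.457
grip_force: 0.0
```

```bash
python3 -c "
from h import *
look('w5')"
```

```text
p [485.4 388.4  40.8] head top tilt(deg) pitch,side [0.2 0.1] top dz 38.9 centre [58.1  0.3] 20.908935546875 7940
pad 101 0 None lid near None
pad 221 0 None lid near None
pad 341 0 None lid near None
pin 0 None
```

Call:
arm_command:
  deltas:
    - {"dx":0.0075,"dy":0.002,"dz":-0.001,"yaw":0}
    - {"dx":0,"dy":0,"dz":0,"yaw":0}

```text
t: 11.6
eef_pos: [493.7, 390.5, 39.2]
tcp_rot: [-3.141, -0.001, 0.227]
ft_force: [0.2, -0.4, 0.7]
opening: 0.474
grip_force: 0.0
```

Call:
arm_command:
  deltas:
    - {"dx":0,"dy":0,"dz":0,"yaw":0}
    - {"dx":0,"dy":0,"dz":0,"yaw":0}
    - {"dx":0,"dy":0,"dz":0,"yaw":0}
    - {"dx":0,"dy":0,"dz":0,"yaw":0}
    - {"dx":0,"dy":0,"dz":0,"yaw":0}
    - {"dx":0,"dy":0,"dz":0,"yaw":0}
    - {"dx":0,"dy":0,"dz":0,"yaw":0}
  gripper: 0.0

```text
t: 12.3
eef_pos: [492.6, 390.3, 39.2]
tcp_rot: [3.141, 0.0, 0.228]
ft_force: [-0.7, 0.7, -0.9]
opening: 0.213
grip_force: 30.0
```

Call:
arm_command:
  deltas:
    - {"dx":0,"dy":0,"dz":0.025,"yaw":0}
    - {"dx":0,"dy":0,"dz":0.045,"yaw":0}
    - {"dx":0,"dy":0,"dz":0.045,"yaw":0}
    - {"dx":0,"dy":0,"dz":0.045,"yaw":0}
    - {"dx":-0.00625,"dy":-0.0418,"dz":0,"yaw":4}
    - {"dx":-0.00625,"dy":-0.0418,"dz":0,"yaw":4}
    - {"dx":-0.00625,"dy":-0.0418,"dz":0,"yaw":4}
    - {"dx":-0.00625,"dy":-0.0418,"dz":0,"yaw":4}
    - {"dx":-0.00625,"dy":-0.0418,"dz":0,"yaw":4}
    - {"dx":-0.00625,"dy":-0.0418,"dz":0,"yaw":4}
    - {"dx":-0.00625,"dy":-0.0418,"dz":0,"yaw":4}
    - {"dx":-0.00625,"dy":-0.0418,"dz":0,"yaw":4}
    - {"dx":0,"dy":0,"dz":0,"yaw":0}
    - {"dx":0,"dy":0,"dz":0,"yaw":0}

```text
t: 13.7
eef_pos: [442.5, 55.2, 199.1]
tcp_rot: [-3.141, 0.0, 0.783]
ft_force: [-0.2, 0.2, -5.0]
opening: 0.213
grip_force: 30.0
```

```bash
python3 -c "
from h import *
look('w6')"
```

```text
p [442.6  55.9 199.1] head top tilt(deg) pitch,side [-1.1  0.1] top dz 40.0 centre [51.6 -0.1] 20.710147857666016 6516
pad 101 591 106.55 lid near 103.77
pad 221 0 None lid near 104.96
pad 341 581 106.63 lid near 103.81
pin 183 119.19300365473251
```

Call:
arm_command:
  deltas:
    - {"dx":0,"dy":0,"dz":-0.021,"yaw":0}
    - {"dx":0,"dy":0,"dz":0,"yaw":0}
    - {"dx":0,"dy":0,"dz":-0.034,"yaw":0}
    - {"dx":0,"dy":0,"dz":0,"yaw":0}

```text
t: 14.15
eef_pos: [442.4, 56.6, 142.7]
tcp_rot: [-3.14, 0.002, 0.787]
ft_force: [0.1, -0.1, -4.3]
opening: 0.21
grip_force: 30.0
```

Call:
arm_command:
  deltas:
    - {"dx":0,"dy":0,"dz":0.04,"yaw":0}
    - {"dx":0,"dy":0,"dz":0.025,"yaw":0}
    - {"dx":0.02,"dy":0.017,"dz":0,"yaw":0}
    - {"dx":0.02,"dy":0.017,"dz":0,"yaw":0}
    - {"dx":0,"dy":0,"dz":0,"yaw":0}
    - {"dx":0,"dy":0,"dz":0,"yaw":0}

```text
t: 14.75
eef_pos: [482.3, 90.7, 209.6]
tcp_rot: [-3.141, 0.001, 0.788]
ft_force: [-0.2, -0.2, -4.3]
opening: 0.208
grip_force: 30.0
```

```bash
python3 -c "
from h import *
look('w7')
for n in('side','scene'):
    q=cloud(read_camera(n)).reshape(-1,3); e=q[:,:2]-C; l=(q[:,2]>98)&(q[:,2]<118)
    for k in range(3):
        an=np.radians(101+120*k); u=np.array([np.cos(an),np.sin(an)]); x,y=e@u,e@[-u[1],u[0]]
        o=l&(abs(x-52)<8)&(abs(y)<11); print(n,101+120*k,o.sum(),np.nanmedian(q[o,2]) if o.sum()>5 else None)
"
```

```text
p [482.   90.3 209.5] head top tilt(deg) pitch,side [-0.3  0. ] top dz 43.9 centre [49.6  0.6] 20.66983413696289 6263
pad 101 582 106.59 lid near 103.63
pad 221 0 None lid near None
pad 341 570 106.6 lid near 103.59
pin 0 None
side 101 50 108.61545528494156
side 221 63 108.66478951612964
side 341 57 108.78117654100288
scene 101 27 106.05513329475912
scene 221 28 105.6269142524184
scene 341 23 105.60693150594602
```

All three pads now read level in every camera, so the lid is home. Next I'll strike the pin, with its centre about 42 mm ahead of the grip.

Call:
arm_command:
  deltas:
    - {"dx":0.005,"dy":0.005,"dz":0.033,"yaw":0}
    - {"dx":0,"dy":0,"dz":0,"yaw":0}
    - {"dx":0,"dy":0,"dz":0,"yaw":0}
    - {"dx":0,"dy":0,"dz":-0.05,"yaw":0}
    - {"dx":0,"dy":0,"dz":-0.05,"yaw":0}
    - {"dx":0,"dy":0,"dz":0.001,"yaw":0}

```text
t: 15.5
eef_pos: [484.8, 94.3, 138.3]
tcp_rot: [-3.135, 0.007, 0.785]
ft_force: [-0.2, -1.1, -3.7]
opening: 0.207
grip_force: 30.0
```

Call:
arm_command:
  deltas:
    - {"dx":0,"dy":0,"dz":0.045,"yaw":0}
    - {"dx":0,"dy":0,"dz":0.03,"yaw":0}
    - {"dx":-0.04,"dy":-0.01,"dz":0,"yaw":0}
    - {"dx":-0.04,"dy":-0.02,"dz":0,"yaw":0}
    - {"dx":0,"dy":-0.03,"dz":0,"yaw":0}
    - {"dx":0,"dy":0,"dz":0,"yaw":0}

```text
t: 16.1
eef_pos: [406.8, 33.0, 219.8]
tcp_rot: [3.14, -0.001, 0.784]
ft_force: [0.1, 0.0, -3.8]
opening: 0.206
grip_force: 30.0
```

```bash
cat > chk.py <<'E'
import sys
from h import *
look(sys.argv[1])
for n in('side','scene'):
    c=read_camera(n); q=cloud(c).reshape(-1,3); e=q[:,:2]-C; l=(q[:,2]>98)&(q[:,2]<128)
    for k in range(3):
        an=np.radians(101+120*k); u=np.array([np.cos(an),np.sin(an)]); x,y=e@u,e@[-u[1],u[0]]
        o=l&(abs(x-52)<8)&(abs(y)<11); print(n,101+120*k,o.sum(),np.nanmedian(q[o,2]) if o.sum()>5 else None)
    o=l&(np.hypot(*e.T)<9); print(n,"pin",o.sum(),np.sort(q[o,2])[::-1][:12].round(1))
E
python3 chk.py w8
```

```text
p [407.3  33.9 219.6] head top tilt(deg) pitch,side [-21.7   0.2] top dz 47.1 centre [46.   0.2] 19.25747299194336 1365
pad 101 419 106.54 lid near 103.39
pad 221 548 106.49 lid near 103.53
pad 341 459 106.5 lid near 103.55
pin 138 110.9668765750504
side 101 50 108.66627183733644
side 221 60 108.73427281150626
side 341 53 108.73778770806746
side pin 55 [114.6 114.5 114.1 113.9 113.9 113.9 113.8 113.7 113.7 113.7 113.6 113.6]
scene 101 29 105.77229983334269
scene 221 29 105.50230172858073
scene 341 22 105.63152539404265
scene pin 20 [111.2 111.1 111.  110.9 110.5 110.4 110.2 110.2 110.  109.6 109.2 109.1]
```

The pin now stands 7.5 mm above the lid, so it's caught, and all pads are at 106.5. I'll put the mallet back on the table where it stood.

Call:
arm_command:
  deltas:
    - {"dx":0.0088,"dy":0.0395,"dz":0,"yaw":-3.5}
    - {"dx":0.0088,"dy":0.0395,"dz":0,"yaw":-3.5}
    - {"dx":0.0088,"dy":0.0395,"dz":0,"yaw":-3.5}
    - {"dx":0.0088,"dy":0.0395,"dz":0,"yaw":-3.5}
    - {"dx":0.0088,"dy":0.0395,"dz":0,"yaw":-3.5}
    - {"dx":0.0088,"dy":0.0395,"dz":0,"yaw":-3.5}
    - {"dx":0.0088,"dy":0.0395,"dz":0,"yaw":-3.5}
    - {"dx":0.0088,"dy":0.0395,"dz":0,"yaw":-3.5}
    - {"dx":0.0088,"dy":0.0395,"dz":0,"yaw":-3.5}
    - {"dx":0,"dy":0,"dz":-0.045,"yaw":0}
    - {"dx":0,"dy":0,"dz":-0.045,"yaw":0}
    - {"dx":0,"dy":0,"dz":-0.045,"yaw":0}
    - {"dx":0,"dy":0,"dz":-0.03,"yaw":0}
    - {"dx":0,"dy":0,"dz":-0.013,"yaw":0}
    - {"dx":0,"dy":0,"dz":0,"yaw":0}

```text
t: 17.75
eef_pos: [486.1, 390.6, 38.8]
tcp_rot: [3.141, 0.003, 0.237]
ft_force: [-0.7, -0.6, -3.8]
opening: 0.211
grip_force: 30.0
```

```bash
python3 -c "
from h import *
c,w=look('w9'); s=state();print(s['ft_force'],s['eef_pos'])"
```

```text
p [486.8 391.   40.4] head top tilt(deg) pitch,side [-32.   -0.1] top dz 46.0 centre [45.9  0.1] 19.36522674560547 3065
pad 101 0 None lid near None
pad 221 0 None lid near None
pad 341 0 None lid near None
pin 0 None
[-0.43719903  0.09280267 -3.92363646] [486.84826998 390.97783692  40.41624307]
```

View pics/w9.png

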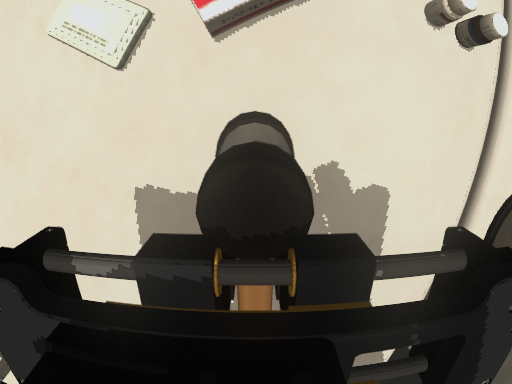

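The head is leaning back noticeably (top at about (255,200)). I'll measure the tilt before releasing.

```bash
python3 -c "
from h import *
c=read_camera('wrist'); w=wcloud(c); s=state(); p,y=s['eef_pos'],s['tcp_rot'][2]
ex=np.array([np.cos(y),np.sin(y)])
for v in range(120,232,8):
    q=w[v,255]; print(v,np.round((q[:2]-p[:2])@ex,1),np.round(q[2]-p[2],1))
w2=cloud(read_camera('side')); q=w2[165:200,215:300].reshape(-1,3); a=(q[:,:2]-p[:2])@ex
b=(q[:,:2]-p[:2])@[-ex[1],ex[0]]
for k in range(-100,90,10):
    m=(a>k)&(a<k+10)&(q[:,2]>4)&(abs(b)<35)
    if m.sum(): print(k,m.sum(),q[m,2].min().round(),q[m,2].max().round())
"
```

```text
120 68.6 -0.5
128 65.0 10.5
136 62.2 23.9
144 60.8 43.3
152 58.8 50.9
160 57.1 57.6
168 54.8 58.6
176 52.1 58.1
184 49.2 56.7
192 46.7 57.1
200 43.3 54.7
208 40.4 54.5
216 37.6 54.7
224 34.5 54.1
-100 7 38.0 46.0
-90 52 4.0 47.0
-80 53 23.0 49.0
-70 52 25.0 52.0
-60 59 4.0 53.0
-50 56 4.0 56.0
-40 50 32.0 58.0
-30 58 4.0 60.0
-20 71 36.0 76.0
-10 97 5.0 78.0
0 92 25.0 79.0
10 52 27.0 79.0
20 59 40.0 73.0
30 97 19.0 75.0
40 99 22.0 78.0
50 98 23.0 84.0
60 58 24.0 72.0
70 7 4.0 45.0
```

Call:
arm_command:
  deltas:
    - {"dx":0,"dy":0,"dz":-0.004,"yaw":0}
    - {"dx":0,"dy":0,"dz":0,"yaw":0}

```text
t: 18.1
eef_pos: [487.1, 390.5, 37.0]
tcp_rot: [-3.141, -0.001, 0.236]
ft_force: [0.5, -0.1, -4.7]
opening: 0.209
grip_force: 30.0
```

Call:
arm_command:
  deltas:
    - {"dx":0,"dy":0,"dz":-0.003,"yaw":0}
    - {"dx":0,"dy":0,"dz":0,"yaw":0}

```text
t: 18.3
eef_pos: [486.8, 390.3, 33.1]
tcp_rot: [3.141, 0.0, 0.236]
ft_force: [-0.0, -0.8, -4.3]
opening: 0.212
grip_force: 30.0
```

Call:
arm_command:
  deltas:
    - {"dx":0,"dy":0,"dz":-0.003,"yaw":0}
    - {"dx":0,"dy":0,"dz":0,"yaw":0}

```text
t: 18.5
eef_pos: [486.7, 390.2, 29.8]
tcp_rot: [3.141, 0.001, 0.236]
ft_force: [-0.4, 0.0, -4.1]
opening: 0.208
grip_force: 30.0
```

Call:
arm_command:
  deltas:
    - {"dx":0,"dy":0,"dz":-0.003,"yaw":0}
    - {"dx":0,"dy":0,"dz":0,"yaw":0}

```text
t: 18.7
eef_pos: [486.7, 390.2, 26.8]
tcp_rot: [3.141, 0.001, 0.236]
ft_force: [-0.6, 0.6, -3.8]
opening: 0.21
grip_force: 30.0
```

Call:
arm_command:
  deltas:
    - {"dx":0,"dy":0,"dz":0,"yaw":0}
    - {"dx":0,"dy":0,"dz":0,"yaw":0}
    - {"dx":0,"dy":0,"dz":0,"yaw":0}
    - {"dx":0,"dy":0,"dz":0,"yaw":0}
    - {"dx":0,"dy":0,"dz":0,"yaw":0}
  gripper: 0.06

```text
t: 19.2
eef_pos: [487.0, 390.4, 27.4]
tcp_rot: [-3.142, -0.0, 0.236]
ft_force: [0.4, 0.8, -0.0]
opening: 0.574
grip_force: 0.0
```

```bash
python3 -c "
from h import *
look('w10');print(state()['ft_force'])"
```

```text
p [487.  390.4  27.3] head top tilt(deg) pitch,side [-31.2  -0.3] top dz 45.5 centre [45.6 -0.1] 19.35995864868164 2083
pad 101 0 None lid near None
pad 221 0 None lid near None
pad 341 0 None lid near None
pin 0 None
[-0.40832279 -0.48119397 -0.21455825]
```

Call:
arm_command:
  deltas:
    - {"dx":0,"dy":0,"dz":0.02,"yaw":0}
    - {"dx":0,"dy":0,"dz":0.03,"yaw":0}
    - {"dx":0,"dy":0,"dz":0.045,"yaw":0}
    - {"dx":0,"dy":0,"dz":0.045,"yaw":0}
    - {"dx":0,"dy":0,"dz":0.045,"yaw":0}
    - {"dx":-0.03,"dy":0,"dz":0.03,"yaw":0}
    - {"dx":0,"dy":0,"dz":0,"yaw":0}
    - {"dx":0,"dy":0,"dz":0,"yaw":0}

```text
t: 20.05
eef_pos: [456.6, 390.5, 242.7]
tcp_rot: [-3.141, -0.001, 0.237]
ft_force: [0.4, -0.5, -0.2]
opening: 0.631
grip_force: 0.0
```

```bash
python3 chk.py w11; python3 -c "
from h import *
a=cv2.imread('pics/w11.png'); c=read_camera('side')['color'][140:290,200:340,::-1]; c=cv2.resize(c,None,fx=2,fy=2,interpolation=cv2.INTER_CUBIC)
o=np.zeros((384,800,3),np.uint8);o[:,:512]=a;o[:300,516:796]=c;cv2.imwrite('pics/fin.png',o)"
```

```text
pad 101 235 106.63 lid near 103.55
pad 221 154 106.56 lid near 103.65
pad 341 166 106.58 lid near 103.51
pin 47 111.16776011750125
side 101 47 108.62809239338566
side 221 52 108.82297281605798
side 341 53 108.66840043592822
side pin 55 [114.6 114.5 114.5 113.9 113.9 113.8 113.7 113.6 113.5 113.5 113.5 113.4]
scene 101 30 105.85206598272467
scene 221 30 105.58533601404321
scene 341 21 105.77290677397662
scene pin 15 [110.9 110.7 110.3 110.3 110.2 110.1 110.  110.  109.8 109.8 109.6 109.5]
```

View pics/fin.png

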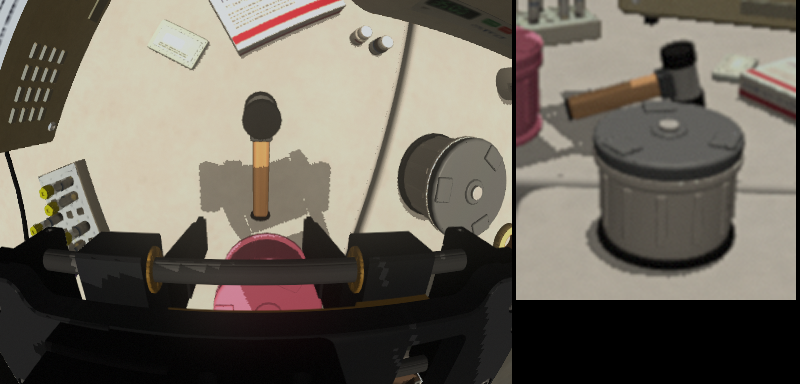

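The mallet rests released and still on the table, tipped back onto its handle end and well clear of the canister. The lid is home all round and the pin is down, so I'm handing in.

```bash
python3 -c "
from cell import job_done
print(job_done())"
```

```text
the job is handed in; nothing more can be done
None
```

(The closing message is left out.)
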